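# One dioptre on the refractor dial, by four clicks

### The arm

A 7-joint arm with a two-finger parallel gripper is mounted at the origin on the work surface. World frame = base frame: x ahead of the robot, y to its left, z up, the work surface at z = 0. Lengths are in m, angles in rad, forces in N, time in s.
With the tool pointing down it reaches from about 0.425 to 0.875 m from the base axis. Payload 4.7 kg.
Tool frame: the origin (TCP) lies at the very end of the fingers, on their centre line; the grasp point (between the pads) lies 19 mm behind it; z points along the fingers, y is the line along which they close (so a half turn about z gives the same grasp; the last joint's range is limited). The gripper opens to 85 mm and grips with 20 to 120 N. Pads are 22 mm wide; open, the fingers measure 114 mm over their backs; the gripper's body (76 mm by 85 mm) begins 54 mm behind the grasp point. The pads swing forward as they close: fully open they stand 13 mm farther back than shut.
Start: joints at [-1.305, 0.321, -0.07, 1.45, 0.023, 1.371, -0.057], TCP at [0.162, 0.63, 0.231] pointing down, gripper open.
Joint ranges: [-2.86, 2.86], [-0.3, 2.09], [-1.38, 1.24], [0.06, 2.45], [-1.56, 4.7], [0.09, 2.05], [-2.69, 2.69]. Speed limits (rad/s): [2.57, 2.57, 3.14, 3.14, 3.14, 3.14, 3.14].

### API

Orientations are given as a unit quaternion [w, x, y, z].
In Python, from rig import telemetry, eyes, r gives the robot as it stands. The module is installed in compiled form; this text tells all that it offers.
- The arm moves only by the tool send_rows, never from a script. Its arguments are lists of equal length, an entry for each row: "hand": the closure, from -1 (fully open) to 1 (shut); "xyz": the shift along the tool's x, y, z scaled (see below), a list of three; "spin": the turn about the tool's z scaled (see below). A call has 1 to 5 rows; each row is the pose to reach, as a shift and turn from the pose commanded when the call began, along the tool's axes at that moment; what a row does not reach only later rows make up. The controller multiplies each number of a shift by 0.2 m and each number of a turn by pi/4 rad. A row lasts 1/12 s, in which the tool goes at most 41.7 mm and 7.16 degrees, less where a joint would pass 70% of its speed; a pose out of reach is approached as far as the arm can. A call with a number of a shift or a turn outside -1 to 1 is refused whole. A call with a gripper value outside its range is refused whole. The fingers move at their own pace and stop on an object; "squeeze" is the grip in N (left out, the last holds). Time passes only in rows, so rows that repeat a pose let the fingers close. It gives the time, the measured TCP pose, the force, the opening and the grip force at its end, in the units of the state.
- telemetry.sense(): the state, without advancing time (a new reading comes with each control period).
- eyes.read_camera(name): name is "side" or "top"; returns the picture (384x512x3 uint8, red, green, blue); there is no depth.
- eyes.camera_model(name): a dict with "fx", "fy", "cx", "cy" (pixels), "dist_coeffs" ([k1, k2, p1, p2, k3] as OpenCV has them; the pictures are not rectified), "xyz" and "attitude" of the camera in the world. Camera axes: x right, y down, z forward; pixel columns grow to the right and rows downward; lengths in m; the calibration is good to about 2 mm. A picture is of the moment at which its call begins. camera_model takes no time and is no camera call.
- r.hand_in(): hands the job in; it is judged then, once.
The state is a dict: "clock": time; "joints": joint angles; "joint_vel": joint speeds; "joint_torque": joint torques, N m; "ee_pos": TCP position; "eef_rot": TCP orientation; "force": force on the tool from outside, world axes, zero at the start; "torque": the same for the moment, N m; "grip_width": finger opening in m; "grasp_force": force on a finger pad.
Only numpy, scipy, OpenCV 4.12 (cv2) and the standard library are available. Lean on these libraries where they do the work, as an engineer would, in place of code of your own. Each camera call takes 0.05 s, during which the arm holds its last target. There are 200 camera calls.

### The job

Add one dioptre on the refractor head with the green hub: put a fingertip against the side of one of its dial's lobes and gently push the dial clockwise (seen from above) by exactly four clicks, counting them as you feel them, never going on into a fifth, and draw the hand clear with the dial sitting in the fourth stop. Do not pinch, lift or force anything, and leave the red-hubbed dial and everything else on the table as they are.

Things in the scene. Friction and masses are not known exactly. Their poses are not given: they have to be found in the camera images.
- head_green: fixed refractor head lying on a cradle: cream round housing 136 mm across, its flat top 60 mm above the table; origin on the dial's axis at the table, z up. A black eyepiece tube sticks out along +x of the body to 97 mm from the axis, below the housing's top. On top is a black three-lobed dial with a GREEN hub cap; 15 dark ticks round the dial mark the stops (the start stop's tick is wider, green)
- dial_green (a joint): click-stop dial on the green head; 0 at its starting stop, grows as it turns clockwise seen from above, in radians. 15 stops a turn, 24 deg (0.419 rad) apart: stops at 0, 0.419, 0.838, 1.257, 1.676, 2.094 and so on. It rests only in a stop; pushed slowly past half-way between two stops it snaps ahead of the finger into the next and stays there. Turning out of a stop takes about 0.1 to 0.17 N m (2 to 4 N at a lobe). This is the dial to turn.
- dial_green_hub (a point): centre of the top of the green hub cap, on the vertical dial axis, 107 mm above the table. The dial: a round hub 24 mm in radius with three straight upright lobes 120 deg apart, each 16 mm wide with a round end 52 mm from the axis; lobes' undersides are 78 mm and tops 106 mm above the table. Between the lobes there is free space down to a collar (36 mm radius, top 74 mm above the table) and the housing's top (60 mm)
- dial_green_lobe1 (a point): top face of a lobe, on the lobe's centre line 44 mm from the dial's axis; the lobe with the white stripe
- dial_green_lobe2 (a point): top face of a lobe, on the lobe's centre line 44 mm from the dial's axis; 120 deg counter-clockwise from the striped lobe, seen from above
- dial_green_lobe3 (a point): top face of a lobe, on the lobe's centre line 44 mm from the dial's axis; 120 deg clockwise from the striped lobe, seen from above
- head_red: second, fixed head, just like the green one but with a RED hub cap; it stays as it is. Origin on its dial's axis at the table
- dial_red (a joint): click-stop dial on the red head; 0 at its starting stop, grows as it turns clockwise seen from above, in radians. 15 stops a turn, 24 deg (0.419 rad) apart: stops at 0, 0.419, 0.838, 1.257, 1.676, 2.094 and so on. It rests only in a stop; pushed slowly past half-way between two stops it snaps ahead of the finger into the next and stays there. Turning out of a stop takes about 0.1 to 0.17 N m (2 to 4 N at a lobe). Must be left in its stop at 0.
- drops: small white eye-drop bottle with blue cap, 26 mm across, 62 mm high, standing loose; origin at the centre of its underside
- spray: amber bottle with orange cap, 56 mm across, 150 mm high, loose; origin at the centre of its underside
- mug: blue mug, 80 mm across, 90 mm high, loose; origin at the centre of its underside
- jar: clear jar with metal lid, 56 mm across, 60 mm high, loose; origin at the centre of its underside
- torch: pen torch lying down, 130 mm long, 20 mm thick, loose; origin under its middle
- occluder: flat black eye-occluder paddle, disc 60 mm across with a handle to 135 mm, 6 mm thick, loose; origin under the disc's centre

How it is judged:
By the outcome, as a careful person would: the job done as asked, in the order asked, and still so for the second after the job is handed in, with the robot touching nothing.
It also fails if it takes over 48 s, if anything falls off the work surface, if the arm or the gripper's body presses on something with over 40 N, if the wrist force passes 120 N, or if a joint passes its speed limit or range.

## Working session

There is one attempt and no reset: what is moved stays moved. The work goes in short steps, Python scripts to look and compute and a tool call to move; the robot and the scene stay as the last step left them, time stands still between calls to the robot, and variables do not carry over. Pictures are saved under pics/ and viewed, at most 10 in all, crops included, and the job is handed in when it is done.

Besides the shell and the picture viewer there is one more tool, called after ">>>" by a JSON object that holds its "op" and its "data". send_rows: Moves the arm, as the interface text tells. Its arguments: {"type":"object","properties":{"hand":{"type":"array"},"xyz":{"type":"array"},"spin":{"type":"array"},"squeeze":{"type":"number"}},"required":["hand","xyz","spin"]}

```bash
mkdir -p pics
python3 - <<'E'
from rig import telemetry, eyes, r
import cv2
for n in("top","side"):
    im=eyes.read_camera(n); cv2.imwrite(f"pics/{n}0.png",im[:,:,::-1]); print(eyes.camera_model(n))
print(telemetry.sense())
E
```

```text
{'fx': 493.30337020194054, 'fy': 493.30337020194054, 'cx': 257.76098065211954, 'cy': 185.96787091161733, 'dist_coeffs': array([-0.08862424,  0.        ,  0.        ,  0.        ,  0.        ]), 'xyz': array([0.37533293, 0.05945082, 1.47641263]), 'attitude': array([-0.04793421,  0.70604824, -0.70502823,  0.04618861])}
{'fx': 399.487115726605, 'fy': 399.487115726605, 'cx': 254.85785049508658, 'cy': 196.08991753127196, 'dist_coeffs': array([0.02080056, 0.        , 0.        , 0.        , 0.        ]), 'xyz': array([ 0.29885145, -0.56909736,  0.614135  ]), 'attitude': array([-0.44119031,  0.87822984, -0.15976121,  0.09241107])}
{'clock': 0.1, 'joints': array([-1.30490676,  0.32177707, -0.07004713,  1.45159307,  0.02260159,
        1.3707891 , -0.05692903]), 'joint_vel': array([ 1.67062481e-04, -1.85261056e-03,  4.53633162e-05, -2.93338967e-03,
       -8.11836740e-04,  1.37851305e-03,  1.31827448e-03]), 'joint_torque': array([-1.67665034e-04, -4.94878256e+01, -3.84007730e-01, -3.15211987e+01,
        1.31081449e-02,  7.44904275e-03,  8.13827086e-06]), 'ee_pos': array([0.16188558, 0.62900609, 0.23029415]), 'eef_rot': array([-5.80637332e-05,  1.25580115e-01,  9.92083082e-01, -8.88372578e-04]), 'force': array([0.733608  , 0.71829709, 0.39720973]), 'torque': array([-0.00176262, -0.00346666,  0.0473814 ]), 'grasp_force': 0.0, 'grip_width': 0.08529665974513875}
```

View pics/top0.png

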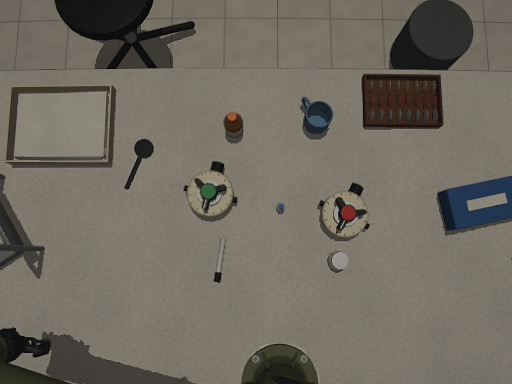

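View pics/side0.png

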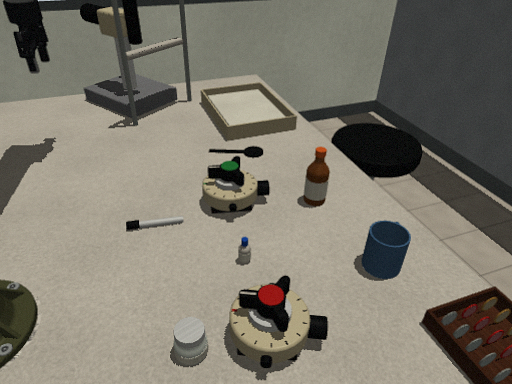

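The top view shows the green hub at about (208,191), the red hub at (348,213), the drops bottle at (280,208), the torch near (220,260) and the occluder at (143,148). The side view shows the green hub at about (229,167). Next I'll measure them and look at the lobes close up.

```bash
cat > h.py <<'E'
from rig import telemetry, eyes, r
import cv2, numpy as np
from scipy.spatial.transform import Rotation as R
def rays(n,px):
    m=eyes.camera_model(n);K=np.array([[m['fx'],0,m['cx']],[0,m['fy'],m['cy']],[0,0,1]])
    u=cv2.undistortPoints(np.array(px,float).reshape(-1,1,2),K,m['dist_coeffs']).reshape(-1,2)
    q=m['attitude'];A=R.from_quat([q[1],q[2],q[3],q[0]]).as_matrix()
    return m['xyz'],np.c_[u,np.ones(len(u))]@A.T
def plane(n,px,z):
    o,d=rays(n,px); return o+d*((z-o[2])/d[:,2])[:,None]
def proj(n,P):
    m=eyes.camera_model(n);K=np.array([[m['fx'],0,m['cx']],[0,m['fy'],m['cy']],[0,0,1]])
    q=m['attitude'];A=R.from_quat([q[1],q[2],q[3],q[0]]).as_matrix()
    return cv2.projectPoints(np.array(P,float).reshape(-1,1,3),A.T,-A.T@m['xyz'],K,m['dist_coeffs'])[0].reshape(-1,2)
def greenhub(n,im):
    h=cv2.cvtColor(im,cv2.COLOR_RGB2HSV)
    k=cv2.inRange(h,(45,110,50),(85,255,255))
    c=max(cv2.findContours(k,cv2.RETR_EXTERNAL,cv2.CHAIN_APPROX_NONE)[0],key=cv2.contourArea)
    M=cv2.moments(c); return (M['m10']/M['m00'],M['m01']/M['m00']),cv2.contourArea(c)
def crop(im,c,w,f,name):
    x,y=int(c[0]),int(c[1]); p=im[max(y-w,0):y+w,max(x-w,0):x+w]
    cv2.imwrite(name,cv2.resize(p,None,fx=f,fy=f,interpolation=cv2.INTER_CUBIC)[:,:,::-1])
E
python3 - <<'E'
from h import *
a=eyes.read_camera("top");b=eyes.read_camera("side")
for n,im in(("top",a),("side",b)):
    c,ar=greenhub(n,im);print(n,c,ar,plane(n,[c],.107))
c,_=greenhub("top",a)
H=plane("top",[c],.107)[0]
# dark lobe angles: sample a ring at 44 mm, z=.106
th=np.radians(np.arange(0,360,2))
px=proj("top",np.c_[H[0]+.042*np.cos(th),H[1]+.042*np.sin(th),0*th+.106])
g=cv2.remap(a,px[:,0].astype('f4'),px[:,1].astype('f4'),1).max(axis=2).ravel()
print([(2*i,int(v)) for i,v in enumerate(g) if i%2==0])
crop(a,c,40,7,"pics/crop.png")
E
```

```text
top (207.55324074074073, 190.80208333333334) 144.0 [[0.54499483 0.20356832 0.107     ]]
side (229.4333333333333, 165.44782608695652) 115.0 [[0.54539496 0.20247956 0.107     ]]
[(0, 150), (4, 149), (8, 150), (12, 149), (16, 149), (20, 149), (24, 149), (28, 150), (32, 138), (36, 89), (40, 45), (44, 43), (48, 43), (52, 34), (56, 83), (60, 135), (64, 149), (68, 148), (72, 147), (76, 148), (80, 147), (84, 147), (88, 147), (92, 147), (96, 148), (100, 147), (104, 148), (108, 148), (112, 148), (116, 148), (120, 148), (124, 147), (128, 147), (132, 147), (136, 148), (140, 148), (144, 149), (148, 150), (152, 146), (156, 110), (160, 62), (164, 90), (168, 122), (172, 75), (176, 31), (180, 29), (184, 70), (188, 108), (192, 102), (196, 80), (200, 88), (204, 101), (208, 91), (212, 103), (216, 81), (220, 90), (224, 97), (228, 108), (232, 117), (236, 119), (240, 116), (244, 122), (248, 117), (252, 117), (256, 92), (260, 73), (264, 73), (268, 64), (272, 34), (276, 29), (280, 42), (284, 49), (288, 49), (292, 41), (296, 88), (300, 139), (304, 154), (308, 151), (312, 150), (316, 150), (320, 150), (324, 150), (328, 149), (332, 150), (336, 150), (340, 150), (344, 150), (348, 149), (352, 150), (356, 149)]
```

View pics/crop.png

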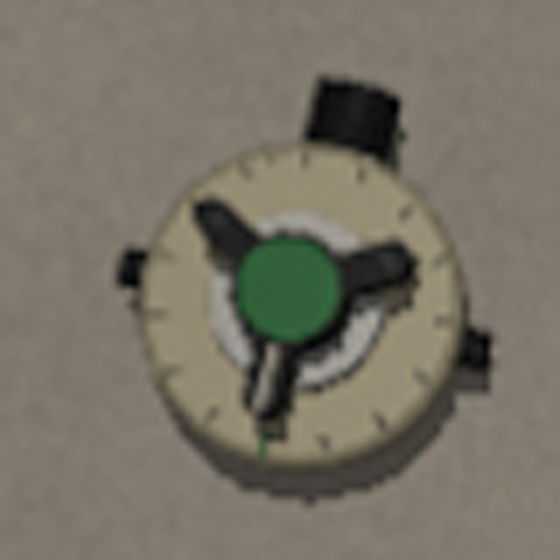

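The crop shows the striped lobe pointing down at about 168°, towards the green tick. The other lobes are at about 48° and 288° in world angles. The hub is at (0.545, 0.203), and the two cameras agree to 1 mm. I'll push the 48° lobe with shut fingers from its counter-clockwise side, turning the tool along with it.

>>> {"op": "send_rows", "data": {"hand": [1,1,1,1,1], "xyz": [[-0.15,-0.09,0],[-0.3,-0.18,0],[-0.46,-0.26,0],[-0.62,-0.35,0],[-0.78,-0.44,0]], "spin": [0,0,0,0,0], "squeeze": 20}}

```text
clock: 0.62
ee_pos: [0.2921, 0.504, 0.2312]
eef_rot: [-0.0, 0.125, 0.992, -0.0]
force: [0.8, 0.2, -1.0]
grip_width: 0.0256
grasp_force: 0.0
```

>>> {"op": "send_rows", "data": {"hand": [1,1,1,1,1], "xyz": [[-0.15,-0.09,0],[-0.3,-0.18,0],[-0.46,-0.26,0],[-0.62,-0.35,0],[-0.78,-0.44,0]], "spin": [0,0,0,0,0]}}

```text
clock: 1.03
ee_pos: [0.4212, 0.3799, 0.2313]
eef_rot: [-0.0, 0.125, 0.992, 0.0]
force: [0.0, -0.3, -0.4]
grip_width: -0.0003
grasp_force: 0.0
```

>>> {"op": "send_rows", "data": {"hand": [1,1,1,1,1], "xyz": [[-0.15,-0.09,0],[-0.3,-0.18,0],[-0.46,-0.26,0],[-0.62,-0.35,0],[-0.77,-0.43,0]], "spin": [0.12,0.24,0.36,0.48,0.61]}}

```text
clock: 1.45
ee_pos: [0.5492, 0.2577, 0.2314]
eef_rot: [0.0, 0.36, 0.933, -0.0]
force: [0.5, 1.7, -0.8]
grip_width: -0.0003
grasp_force: 0.0
```

```bash
cat >> h.py <<'E'
Hub=np.array([.545,.203])
def st():
    s=telemetry.sense();q=s['eef_rot'];M=R.from_quat([q[1],q[2],q[3],q[0]]).as_matrix()
    return s,s['ee_pos'],M
def rel(s):  # finger pose about dial: yaw of tool y, coords along it (radial) and ccw-normal
    p=s[1];M=s[2];yaw=np.arctan2(M[1,1],M[0,1]);u=np.array([np.cos(yaw),np.sin(yaw)]);n=np.array([-u[1],u[0]])
    d=p[:2]-Hub;return np.degrees(yaw),d@u*1e3,d@n*1e3
def goto(phi,rad,off,z):  # scaled numbers for a target
    s=st();p,M=s[1],s[2];u=np.array([np.cos(np.radians(phi)),np.sin(np.radians(phi))]);n=np.array([-u[1],u[0]])
    t=np.r_[Hub+rad*u+off*n,z];yaw=rel(s)[0]
    return np.round((M.T@(t-p))/.2,3),np.round((yaw-phi)/45,3)
E
python3 - <<'E'
from h import *
s=st();print(s[0]['clock'],s[1],s[0]['joints'],s[0]['force'],s[0]['grip_width'],rel(s))
print(goto(48,.045,.035,.23),goto(48,.045,.035,.088))
b=eyes.read_camera("side");a=eyes.read_camera("top")
cv2.imwrite("pics/s1.png",np.hstack([cv2.resize(x[90:250,140:340],None,fx=2,fy=2)[:,:,::-1] for x in(b,a)]))
E
```

```text
1.45 [0.54924429 0.25772922 0.23137561] [-0.74504056  0.23018253  0.31055134  1.57666909 -0.07127689  1.34574142
  0.40837554] [ 0.4887911   1.72970679 -0.7761931 ] -0.00031781405173954676 (np.float64(47.82137036543778), np.float64(43.407164789198276), np.float64(33.60236760330552))
(array([0.008, 0.007, 0.007]), np.float64(-0.004)) (array([0.008, 0.007, 0.717]), np.float64(-0.004))
```

View pics/s1.png

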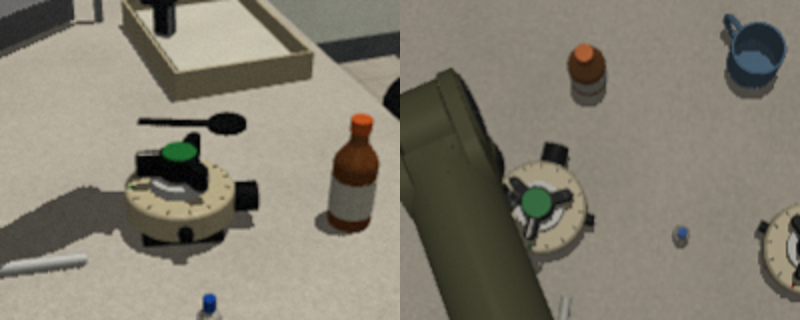

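The side crop shows the fingertips at about (163,15), above and behind the dial. The top crop shows the dial undisturbed and clear of the arm. The finger is 34 mm off the lobe's centre line on its counter-clockwise side, so I'll go down.

>>> {"op": "send_rows", "data": {"hand": [1,1,1,1,1], "xyz": [[0,0,0.14],[0,0,0.28],[0,0,0.42],[0,0,0.56],[0,0,0.7]], "spin": [0,0,0,0,0]}}

```text
clock: 1.97
ee_pos: [0.5475, 0.2601, 0.09]
eef_rot: [-0.0, 0.357, 0.934, 0.0]
force: [-0.2, -0.6, 0.3]
grip_width: -0.0002
grasp_force: 0.0
```

>>> {"op": "send_rows", "data": {"hand": [1,1], "xyz": [[0,0,0],[0,0,0]], "spin": [0,0]}}

```text
clock: 2.13
ee_pos: [0.5466, 0.2595, 0.0901]
eef_rot: [-0.001, 0.357, 0.934, -0.001]
force: [0.5, 0.2, 0.7]
grip_width: 0.0001
grasp_force: 0.0
```

Run:
```python
from h import *
s=st();print(s[0]['clock'],s[1],s[2].round(3),s[0]['force'],s[0]['torque'],rel(s))
for o in(25,22,19):print(o,goto(48,.044,o/1e3,.09))
b=eyes.read_camera("side")
cv2.imwrite("pics/s2.png",cv2.resize(b[120:220,180:290],None,fx=5,fy=5,interpolation=2)[:,:,::-1])
```

```text
2.1333 [0.54658209 0.25950957 0.09008068] [[-0.745  0.667 -0.003]
 [ 0.667  0.745 -0.002]
 [ 0.001 -0.003 -1.   ]] [0.54109679 0.21923322 0.6516718 ] [ 0.03497638 -0.00866074 -0.02561745] (np.float64(48.170839759292356), np.float64(43.16246994202362), np.float64(36.50802457734322))
25 (array([-0.058,  0.005,  0.   ]), np.float64(0.004))
22 (array([-0.073,  0.005,  0.   ]), np.float64(0.004))
19 (array([-0.088,  0.004,  0.   ]), np.float64(0.004))
```

View pics/s2.png

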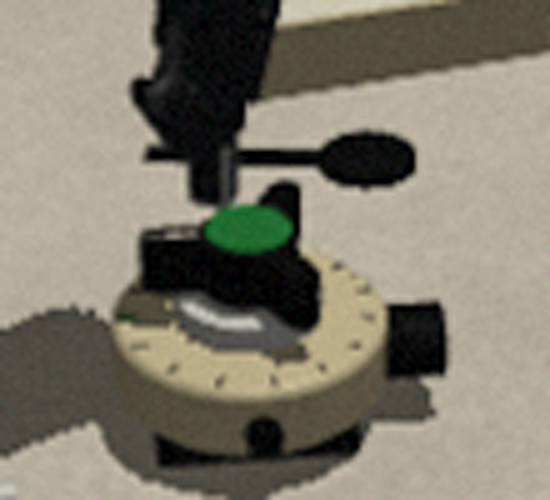

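The fingertip, at about (213,190), is down behind the hub and to the left of the lobe, which is at about (285,200). It's free of everything, so I'll close in on the lobe.

>>> {"op": "send_rows", "data": {"hand": [1,1,1,1,1], "xyz": [[-0.02,0.0,0],[-0.04,0.0,0],[-0.06,0.0,0],[-0.07,0.0,0],[-0.07,0.0,0]], "spin": [0,0,0,0,0]}}

```text
clock: 2.6
ee_pos: [0.5595, 0.2496, 0.0922]
eef_rot: [0.001, 0.358, 0.934, 0.0]
force: [-0.3, -0.4, 0.7]
grip_width: -0.0001
grasp_force: 0.0
```

>>> {"op": "send_rows", "data": {"hand": [1,1,1,1,1], "xyz": [[-0.003,0,0],[-0.006,0,0],[-0.009,0,0],[-0.012,0,0],[-0.015,0,0]], "spin": [0,0,0,0,0]}}

```text
clock: 3.02
ee_pos: [0.5606, 0.2484, 0.0913]
eef_rot: [-0.0, 0.357, 0.934, 0.0]
force: [0.1, 0.4, -0.6]
grip_width: 0.0002
grasp_force: 0.0
```

Run:
```python
from h import *
s=st();print(s[0]['clock'],s[1],s[0]['force'],s[0]['torque'],rel(s),s[0]['force']@s[2])
```

```text
3.0167 [0.56057532 0.24844152 0.09127685] [ 0.13260562  0.39335338 -0.57017499] [ 0.04128824 -0.00838442 -0.03049719] (np.float64(48.13886202756018), np.float64(44.2370688501646), np.float64(18.72443709901018)) [0.1636617  0.38146261 0.57018574]
```

>>> {"op": "send_rows", "data": {"hand": [1,1,1,1,1], "xyz": [[-0.003,0,0],[-0.006,0,0],[-0.009,0,0],[-0.012,0,0],[-0.012,0,0]], "spin": [0,0,0,0,0]}}

```text
clock: 3.43
ee_pos: [0.5622, 0.2471, 0.0913]
eef_rot: [-0.0, 0.357, 0.934, 0.0]
force: [-0.9, 1.5, 0.1]
grip_width: -0.0005
grasp_force: 0.7
```

>>> {"op": "send_rows", "data": {"hand": [1,1,1,1,1], "xyz": [[-0.003,0,0],[-0.006,0,0],[-0.009,0,0],[-0.012,0,0],[-0.012,0,0]], "spin": [0,0,0,0,0]}}

```text
clock: 3.85
ee_pos: [0.5641, 0.2458, 0.0913]
eef_rot: [-0.0, 0.357, 0.934, 0.0]
force: [-1.8, 3.3, -0.2]
grip_width: -0.0001
grasp_force: 1.8
```

Run:
```python
from h import *
s=st();print(s[0]['clock'],s[1],s[0]['force'],s[0]['torque'],rel(s),s[0]['force']@s[2])
```

```text
3.85 [0.56405352 0.24578792 0.09132408] [-1.78840131  3.33674795 -0.21306415] [ 0.70636011  0.35193158 -0.00162065] (np.float64(48.14848899116867), np.float64(44.584268300270956), np.float64(14.355687998416565)) [3.55827165 1.29213119 0.21624591]
```

Contact came at about 17 mm offset, with 3.6 N along tool x. Now I'll follow the dial's arc.

Run:
```python
from h import *
print(goto(43,.044,.017,.09))
```

```text
(array([-0.007,  0.004,  0.007]), np.float64(0.114))
```

>>> {"op": "send_rows", "data": {"hand": [1,1,1,1,1], "xyz": [[-0.002,0.001,0],[-0.004,0.002,0],[-0.005,0.003,0],[-0.007,0.004,0],[-0.007,0.004,0]], "spin": [0.03,0.06,0.09,0.114,0.114]}}

```text
clock: 4.27
ee_pos: [0.5661, 0.2454, 0.0914]
eef_rot: [0.0, 0.399, 0.917, 0.0]
force: [-0.9, 5.1, -1.0]
grip_width: -0.0001
grasp_force: 2.1
```

>>> {"op": "send_rows", "data": {"hand": [1,1,1,1,1], "xyz": [[-0.004,0.001,0],[-0.008,0.003,0],[-0.012,0.004,0],[-0.0156,0.0054,0],[-0.0156,0.0054,0]], "spin": [0.022,0.044,0.066,0.089,0.089]}}

```text
clock: 4.68
ee_pos: [0.5695, 0.241, 0.0914]
eef_rot: [0.001, 0.432, 0.902, -0.001]
force: [0.1, 0.0, -0.1]
grip_width: 0.0
grasp_force: 0.0
```

```bash
cat >> h.py <<'E'
def rep(*a):
    s=st();print(s[0]['clock'],'F tool',(s[0]['force']@s[2]).round(2),'T',s[0]['torque'].round(2),'yaw,rad,off',np.round(rel(s),1),'z',s[1][2].round(4))
    for p in a:print(p,goto(p,.044,.017,.09))
E
python3 -c "
from h import *
rep(39,35)"
```

```text
4.6833 F tool [-0.07  0.13  0.07] T [ 0.08 -0.01  0.02] yaw,rad,off [38.8 42.9 14.2] z 0.0914
39 (array([0.015, 0.005, 0.007]), np.float64(-0.003))
35 (array([-0.001,  0.011,  0.007]), np.float64(0.085))
```

First click felt: the force rose to about 5 N and then dropped to zero at a lobe angle of about 36°. On to the second.

```bash
python3 -c "
from h import *
rep(27,21)"
```

```text
4.6833 F tool [-0.07  0.13  0.07] T [ 0.08 -0.01  0.02] yaw,rad,off [38.8 42.9 14.2] z 0.0914
27 (array([-0.033,  0.018,  0.007]), np.float64(0.263))
21 (array([-0.058,  0.021,  0.007]), np.float64(0.397))
```

>>> {"op": "send_rows", "data": {"hand": [1,1,1,1,1], "xyz": [[-0.007,0.005,0.002],[-0.014,0.009,0.004],[-0.021,0.014,0.006],[-0.028,0.017,0.007],[-0.033,0.018,0.007]], "spin": [0.055,0.11,0.165,0.22,0.263]}}

```text
clock: 5.1
ee_pos: [0.5763, 0.2381, 0.0899]
eef_rot: [0.001, 0.523, 0.852, -0.001]
force: [0.0, -0.0, -0.4]
grip_width: -0.0003
grasp_force: 0.0
```

>>> {"op": "send_rows", "data": {"hand": [1,1,1,1,1], "xyz": [[-0.004,0.001,0],[-0.008,0.003,0],[-0.012,0.004,0],[-0.0156,0.0054,0],[-0.0156,0.0054,0]], "spin": [0.022,0.044,0.066,0.089,0.089]}}

```text
clock: 5.52
ee_pos: [0.5783, 0.2376, 0.09]
eef_rot: [0.0, 0.551, 0.834, -0.0]
force: [0.5, 0.7, -0.4]
grip_width: 0.0002
grasp_force: 0.0
```

>>> {"op": "send_rows", "data": {"hand": [1,1,1,1,1], "xyz": [[-0.004,0.001,0],[-0.008,0.003,0],[-0.012,0.004,0],[-0.0156,0.0054,0],[-0.0156,0.0054,0]], "spin": [0.022,0.044,0.066,0.089,0.089]}}

```text
clock: 5.93
ee_pos: [0.58, 0.2361, 0.0899]
eef_rot: [-0.0, 0.58, 0.815, 0.0]
force: [-0.5, 1.5, 0.4]
grip_width: 0.0
grasp_force: 0.9
```

```bash
python3 -c "
from h import *
rep(15,11)"
```

```text
5.9333 F tool [ 1.59  0.05 -0.42] T [0.25 0.3  0.04] yaw,rad,off [19.1 44.  19.8] z 0.0899
15 (array([-0.03 ,  0.006, -0.   ]), np.float64(0.091))
11 (array([-0.046,  0.01 , -0.   ]), np.float64(0.18))
```

>>> {"op": "send_rows", "data": {"hand": [1,1,1,1,1], "xyz": [[-0.006,0.001,0],[-0.012,0.002,0],[-0.018,0.004,0],[-0.024,0.005,0],[-0.03,0.006,0]], "spin": [0.018,0.036,0.054,0.072,0.091]}}

```text
clock: 6.35
ee_pos: [0.5837, 0.2305, 0.09]
eef_rot: [0.0, 0.609, 0.793, 0.0]
force: [0.8, 1.1, -0.8]
grip_width: 0.0003
grasp_force: 0.9
```

>>> {"op": "send_rows", "data": {"hand": [1,1,1,1,1], "xyz": [[-0.004,0.001,0],[-0.008,0.003,0],[-0.012,0.004,0],[-0.0156,0.0054,0],[-0.0156,0.0054,0]], "spin": [0.022,0.044,0.066,0.089,0.089]}}

```text
clock: 6.77
ee_pos: [0.5855, 0.2268, 0.0899]
eef_rot: [0.0, 0.637, 0.771, -0.0]
force: [0.4, -0.5, 0.3]
grip_width: 0.0001
grasp_force: 0.0
```

```bash
python3 -c "
from h import *
rep(11,9,3,-3)"
```

```text
6.7667 F tool [-0.53  0.29 -0.28] T [0.02 0.06 0.04] yaw,rad,off [10.9 44.3 15.7] z 0.0899
11 (array([ 0.007, -0.002, -0.   ]), np.float64(-0.002))
9 (array([-0.001,  0.001, -0.   ]), np.float64(0.043))
3 (array([-0.025,  0.008, -0.   ]), np.float64(0.176))
-3 (array([-0.049,  0.012, -0.   ]), np.float64(0.31))
```

Second click felt: the push has dropped to zero at a lobe angle of about 9°. I'll check it with one look.

Run:
```python
from h import *
b=eyes.read_camera("side");a=eyes.read_camera("top")
cv2.imwrite("pics/s3.png",np.hstack([cv2.resize(x,(400,400),interpolation=2)[:,:,::-1] for x in(b[120:220,180:280],a[150:230,168:248])]))
pts=[[.545+.044*np.cos(t),.203+.044*np.sin(t),.106] for t in np.radians([120,0,240])]
print((proj("side",pts)-[180,120])*4,(proj("top",pts)-[168,150])*5)
```

```text
[[142.80616148 157.76226873]
 [266.17356179 170.07733856]
 [181.25182062 223.0672457 ]] [[130.45957787 243.13004003]
 [200.14625138 126.64060836]
 [266.41814456 243.37591668]]
```

View pics/s3.png

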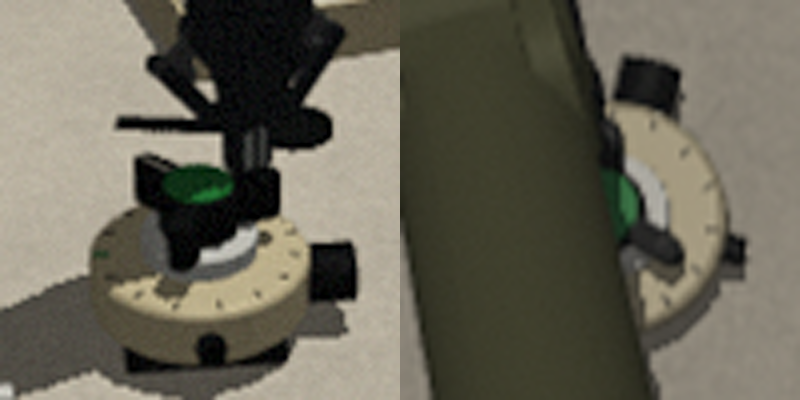

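The side view shows lobes at (145,165), (265,180) and (182,230). The predictions for stop 2 are (143,158), (266,170) and (181,223), so the dial is in stop 2. Now the third click.

>>> {"op": "send_rows", "data": {"hand": [1,1,1,1,1], "xyz": [[-0.005,0.002,0],[-0.01,0.004,0],[-0.015,0.005,0],[-0.02,0.006,0],[-0.025,0.008,0]], "spin": [0.035,0.07,0.105,0.14,0.176]}}

```text
clock: 7.28
ee_pos: [0.5878, 0.2229, 0.0899]
eef_rot: [-0.0, 0.689, 0.725, -0.0]
force: [0.0, 0.8, 0.1]
grip_width: -0.0
grasp_force: 0.0
```

>>> {"op": "send_rows", "data": {"hand": [1,1,1,1,1], "xyz": [[-0.004,0.001,0],[-0.008,0.003,0],[-0.012,0.004,0],[-0.0156,0.0054,0],[-0.0156,0.0054,0]], "spin": [0.022,0.044,0.066,0.089,0.089]}}

```text
clock: 7.7
ee_pos: [0.589, 0.2205, 0.0899]
eef_rot: [-0.0, 0.713, 0.701, 0.0]
force: [0.5, 1.8, 0.1]
grip_width: 0.0
grasp_force: 0.7
```

>>> {"op": "send_rows", "data": {"hand": [1,1,1,1,1], "xyz": [[-0.004,0.001,0],[-0.008,0.003,0],[-0.012,0.004,0],[-0.0156,0.0054,0],[-0.0156,0.0054,0]], "spin": [0.022,0.044,0.066,0.089,0.089]}}

```text
clock: 8.12
ee_pos: [0.5901, 0.2173, 0.09]
eef_rot: [-0.0, 0.737, 0.676, 0.0]
force: [-0.7, 3.7, -0.9]
grip_width: 0.0003
grasp_force: 1.8
```

```bash
python3 -c "
from h import *
rep(-9,-13)"
```

```text
8.1167 F tool [ 3.66 -0.97  0.92] T [ 0.77 -0.03 -0.06] yaw,rad,off [-4.9 43.7 18.1] z 0.09
-9 (array([-0.021,  0.007, -0.   ]), np.float64(0.09))
-13 (array([-0.037,  0.011, -0.   ]), np.float64(0.179))
```

>>> {"op": "send_rows", "data": {"hand": [1,1,1,1,1], "xyz": [[-0.005,0.002,0],[-0.01,0.003,0],[-0.015,0.005,0],[-0.021,0.007,0],[-0.021,0.007,0]], "spin": [0.022,0.044,0.066,0.09,0.09]}}

```text
clock: 8.53
ee_pos: [0.5914, 0.2103, 0.0899]
eef_rot: [0.001, 0.761, 0.649, -0.001]
force: [0.3, 0.1, 0.1]
grip_width: 0.0
grasp_force: 0.0
```

>>> {"op": "send_rows", "data": {"hand": [1,1,1,1,1], "xyz": [[-0.004,0.001,0],[-0.008,0.003,0],[-0.012,0.004,0],[-0.0156,0.0054,0],[-0.0156,0.0054,0]], "spin": [0.022,0.044,0.066,0.089,0.089]}}

```text
clock: 8.95
ee_pos: [0.5918, 0.2089, 0.09]
eef_rot: [0.0, 0.783, 0.622, -0.0]
force: [0.5, 0.2, 0.3]
grip_width: 0.0
grasp_force: 0.0
```

```bash
python3 -c "
from h import *
rep(-15,-21,-25)"
```

```text
8.95 F tool [ 0.3   0.42 -0.33] T [-0.02 -0.03  0.05] yaw,rad,off [-13.   44.2  16.3] z 0.09
-15 (array([-0.004,  0.002, -0.   ]), np.float64(0.044))
-21 (array([-0.028,  0.008, -0.   ]), np.float64(0.177))
-25 (array([-0.044,  0.012, -0.   ]), np.float64(0.266))
```

Third click felt. For the fourth I'll go slowly and in smaller steps.

>>> {"op": "send_rows", "data": {"hand": [1,1,1,1,1], "xyz": [[-0.006,0.002,0],[-0.012,0.004,0],[-0.017,0.005,0],[-0.022,0.006,0],[-0.028,0.008,0]], "spin": [0.035,0.07,0.105,0.14,0.177]}}

```text
clock: 9.37
ee_pos: [0.5919, 0.2034, 0.0899]
eef_rot: [-0.0, 0.824, 0.566, 0.0]
force: [0.6, -0.5, -0.4]
grip_width: -0.0001
grasp_force: 0.0
```

>>> {"op": "send_rows", "data": {"hand": [1,1,1,1,1], "xyz": [[-0.004,0.001,0],[-0.008,0.003,0],[-0.012,0.004,0],[-0.0156,0.0054,0],[-0.0156,0.0054,0]], "spin": [0.022,0.044,0.066,0.089,0.089]}}

```text
clock: 9.78
ee_pos: [0.592, 0.2007, 0.09]
eef_rot: [-0.0, 0.843, 0.538, 0.0]
force: [0.1, 2.3, -0.7]
grip_width: 0.0005
grasp_force: 1.2
```

>>> {"op": "send_rows", "data": {"hand": [1,1,1,1,1], "xyz": [[-0.004,0.001,0],[-0.008,0.003,0],[-0.012,0.004,0],[-0.0156,0.0054,0],[-0.0156,0.0054,0]], "spin": [0.022,0.044,0.066,0.089,0.089]}}

```text
clock: 10.2
ee_pos: [0.5915, 0.1969, 0.09]
eef_rot: [-0.0, 0.862, 0.508, 0.0]
force: [1.1, 3.3, -1.1]
grip_width: 0.0001
grasp_force: 1.6
```

```bash
python3 -c "
from h import *
rep(-31,-33,-36)"
```

```text
10.2 F tool [ 3.42 -0.59  1.13] T [ 0.6  -0.22 -0.04] yaw,rad,off [-29.   43.6  17.2] z 0.09
-31 (array([-0.009,  0.005, -0.   ]), np.float64(0.045))
-33 (array([-0.017,  0.007, -0.   ]), np.float64(0.089))
-36 (array([-0.029,  0.011, -0.   ]), np.float64(0.156))
```

>>> {"op": "send_rows", "data": {"hand": [1,1,1,1,1], "xyz": [[-0.004,0.002,0],[-0.008,0.004,0],[-0.013,0.005,0],[-0.017,0.007,0],[-0.017,0.007,0]], "spin": [0.022,0.044,0.066,0.089,0.089]}}

```text
clock: 10.62
ee_pos: [0.591, 0.1915, 0.0898]
eef_rot: [0.001, 0.879, 0.477, -0.001]
force: [0.1, -0.3, 0.5]
grip_width: 0.0002
grasp_force: 0.0
```

```bash
python3 -c "
from h import *
rep(-34,-35,-36)"
```

```text
10.6167 F tool [-0.24  0.23 -0.5 ] T [-0.01 -0.02 -0.01] yaw,rad,off [-33.1  44.8  15.4] z 0.0898
-34 (array([ 0.004, -0.003, -0.001]), np.float64(0.021))
-35 (array([ 0.   , -0.001, -0.001]), np.float64(0.043))
-36 (array([-0.004,  0.   , -0.001]), np.float64(0.065))
```

Fourth click felt and the force is zero. I'll stop here, back off the lobe, lift straight up and draw the hand away.

>>> {"op": "send_rows", "data": {"hand": [1,1,1], "xyz": [[0.02,0.0,0],[0.05,0.0,0],[0.06,0.0,0]], "spin": [0,0,0]}}

```text
clock: 10.87
ee_pos: [0.5981, 0.2044, 0.09]
eef_rot: [-0.0, 0.878, 0.478, 0.0]
force: [-0.5, 0.8, 0.1]
grip_width: -0.0003
grasp_force: 0.0
```

>>> {"op": "send_rows", "data": {"hand": [1,1,1,1,1], "xyz": [[0,0,-0.1],[0,0,-0.25],[0,0,-0.4],[0,0,-0.55],[0,0,-0.7]], "spin": [0,0,0,0,0]}}

```text
clock: 11.28
ee_pos: [0.5976, 0.2035, 0.2313]
eef_rot: [0.0, 0.878, 0.478, -0.0]
force: [1.2, -0.0, 1.0]
grip_width: 0.0
grasp_force: 0.0
```

Run:
```python
from h import *
rep();s=st();print(s[2].round(2),s[1],(s[2].T@np.array([-.1,.15,0])/.2).round(2))
b=eyes.read_camera("side");a=eyes.read_camera("top")
cv2.imwrite("pics/s4.png",np.hstack([cv2.resize(x,(400,400),interpolation=2)[:,:,::-1] for x in(b[120:220,180:280],a[150:230,168:248])]))
pts=[[.545+.044*np.cos(t),.203+.044*np.sin(t),.106] for t in np.radians([72,-48,192])]
print((proj("side",pts)-[180,120])*4,(proj("top",pts)-[168,150])*5)
```

```text
11.2833 F tool [ 0.67  1.05 -0.99] T [ 0.02 -0.06 -0.04] yaw,rad,off [-32.9  43.9  29. ] z 0.2313
[[ 0.54  0.84 -0.  ]
 [ 0.84 -0.54 -0.  ]
 [-0.    0.   -1.  ]] [0.59758159 0.20354887 0.23134515] [ 0.36 -0.83 -0.  ]
[[196.49327687 144.9264704 ]
 [262.20983676 202.13538707]
 [131.54995791 203.76948075]] [[124.98740231 180.08268428]
 [257.84277817 152.29885512]
 [214.19354168 280.76726036]]
```

View pics/s4.png

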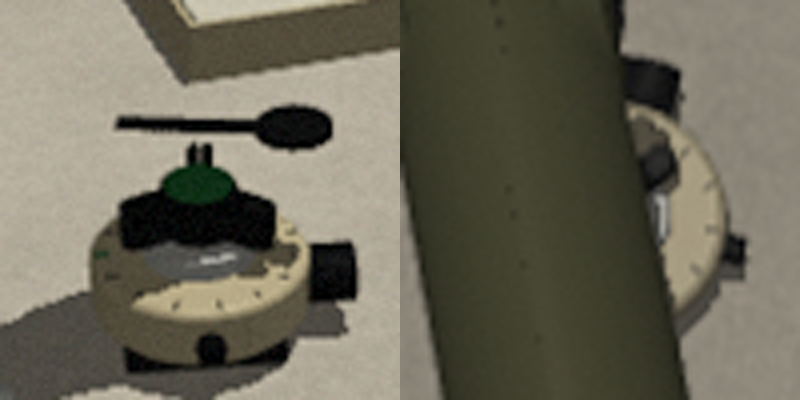

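The side view shows the lobes at (198,152, striped), (262,205) and (130,208), which match the stop 4 predictions. The hand is clear at z = 0.23. I'll move it aside and hand in.

>>> {"op": "send_rows", "data": {"hand": [1,1,1,1,1], "xyz": [[0.07,-0.16,0],[0.14,-0.32,0],[0.21,-0.48,0],[0.28,-0.64,0],[0.36,-0.8,0]], "spin": [0,0,0,0,0]}}

```text
clock: 11.8
ee_pos: [0.5012, 0.3518, 0.2295]
eef_rot: [0.0, 0.879, 0.478, -0.0]
force: [0.9, 0.2, 0.9]
grip_width: -0.0001
grasp_force: 0.0
```

>>> {"op": "send_rows", "data": {"hand": [1,1,1], "xyz": [[0,0,0],[0,0,0],[0,0,0]], "spin": [0,0,0]}}

```text
clock: 12.05
ee_pos: [0.5025, 0.3505, 0.2295]
eef_rot: [0.001, 0.878, 0.478, -0.0]
force: [-0.1, -0.1, 0.6]
grip_width: 0.0
grasp_force: 0.0
```

```bash
python3 -c "
from h import *
print(r.hand_in())"
```

```text
the job is handed in; nothing more can be done
None
```

I pushed the green dial clockwise by four felt clicks and drew the hand clear; the last side view shows the dial in the fourth stop, and the job was handed in at about 12 s.

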